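# Step the cheese feeder up to the cutting edge and wind it home

### The job

Turn the feeder's knob forward, tooth by tooth with the pawl resting on the ratchet, until the pusher has brought the front face of the cheese block flush with the open end of the trough where it will be cut. Then flip the pawl right over off the teeth so that it stays back, and wind the knob back until the pusher is fully home against the end plate, leaving the cheese where it is. Never touch the cheese, never force the knob back against the pawl, and leave the things round about where they stand.

Things in the scene. Friction and masses are not known exactly. Their poses are not given: they have to be found in the camera images.
- feeder: White portion feeder fixed on the worktop; board 217 x 162 mm. Origin on the worktop under the knob's axis. Seen along its own axes: the trough lies at +x (centre line x = +102 mm, 60 mm wide inside, running along y from the end plate at y = +62 mm to the open end at y = -90 mm; floor 12 mm, walls 34 mm and end plate 54 mm above the worktop); the knob stands on the origin; the pawl is at -x. z is up.
- trough_end (a point): Middle of the open, cutting end of the trough (fixed to the feeder, at 102, -90, 32 mm in its frame). Its axes are the feeder's; the cheese travels toward -y.
- knob_grip (a point): Middle of the black bar knob: 46 mm long along this point's x, 18 mm thick along its y, 34 mm high (58 to 92 mm above the worktop; this point at 78 mm). Turns about the vertical; can be gripped across its thickness or over its ends. Below it a steel ratchet wheel, radius 54 mm, with 12 saw teeth on its rim, tips 45 mm above the worktop. Within 90 mm only the pawl is higher than 60 mm.
- knob (a joint): Turn of the knob and wheel in rad; 0 = pusher home, growing clockwise seen from above (forward), limit 2.9. One tooth is 0.524 rad and moves the pusher 12 mm. The pawl drops behind a tooth 0.05 rad before each multiple of 0.524. Friction, about 0.1 N m, keeps the knob where it is left. The front face of the cheese, pushed by the pusher, is flush at 2.094 (the fourth tooth). The pawl stops the wheel from turning back while it lies on the teeth.
- pusher_face (a point): Middle of the pusher's face that pushes the cheese, 32 mm above the worktop. At home it is at y = +48 mm in the feeder's frame; it travels toward the feeder's -y. The pusher cannot pull the cheese back.
- pawl_ball (a point): Centre of the 16 mm black ball on the steel finger peg (9 mm thick, 40 mm tall) of the pawl; 97 mm above the worktop when the pawl lies on the teeth. From the hinge it is then 6 mm toward the feeder's +y and 45 mm up.
- pawl_hinge (a point): Hinge axis of the pawl, 52 mm above the worktop, fixed at -47, -58, 52 mm in the feeder's frame; the axis is along the feeder's x. The pawl's arm reaches 58 mm from here toward the feeder's +y and rests with its nose on the teeth.
- pawl (a joint): Angle of the pawl in rad: about 0 (to 0.15 as a tooth passes) with its nose on the teeth, growing as it is flipped up and over toward the feeder's -y. It moves freely (0.1 kg, no spring): pushing the peg level toward the feeder's -y swings it; past about 0.6 rad it falls over by itself and rests at its stop at 1.75; short of that it falls back on the teeth.
- cheese: Block of hard cheese lying loose in the trough ahead of the pusher; 56 mm (x) x 90 mm (y) x 40 mm high, 0.22 kg, origin at the centre of its underside.
- cheese_front (a point): Middle of the front face of the cheese (its -y end), 20 mm above its underside.
- ramekin: White ramekin, 69 mm across, 46 mm high, a bystander. Origin under its centre.
- bench_scraper: Dough scraper, steel blade with black grip, 108 x 152 x 21 mm, a bystander lying off the open end of the trough. Origin under its centre.
- tin_milk: Closed food tin, 75 mm across, 58 mm high, a bystander. Origin under its centre.
- shaker: Small shaker with a domed grey top, 44 mm across, 90 mm high, a bystander behind the feeder's end plate. Origin under its centre.
There are look-alikes about, which are no part of the job. What is shaped like the cheese but purple or turquoise is not meant.

How it is judged:
On the way, in this order (a step that is already met when the one before it is completed fails the run):
1. the cheese is flush with the open end (within 4 mm), with the pawl on the teeth (y of cheese_front in the frame of trough_end between -0.004 and 0.004 m and value of joint pawl below 0.3 rad), for 0.2 s.
2. the pawl is flipped over, off the teeth (value of joint pawl above 1.5 rad and value of joint knob above 1.7 rad), for 0.2 s.
3. the pusher is wound back home (value of joint knob below 0.12 rad), for 0.2 s.
At the end, for the whole second after the job is handed in: The cheese lies in the trough with its front face within 4 mm of the trough's open end, the pawl is flipped back off the teeth (over 1.5 rad) and the knob is back within 0.12 rad of home (the pusher within 3 mm of its home place) (y of cheese_front in the frame of trough_end between -0.004 and 0.004 m and value of joint pawl above 1.5 rad and value of joint knob below 0.12 rad and linear speed of cheese below 0.01 m/s); the robot touches nothing.
It fails at once if the robot touches the cheese (contact force between any of the arm, the fingers and cheese above 0.5 N).
It fails at once if the knob is forced back against the pawl (over 25 N between pawl and wheel) (contact force between pawl and knob above 25 N).
It fails at once if a bystander is moved more than 30 mm (distance of any of ramekin, bench_scraper, tin_milk, shaker from where it was at the start of the episode above 0.03 m).
It also fails if it takes over 62 s, if anything falls off the work surface, if the arm or the gripper's body presses on something with over 40 N, if the wrist force passes 120 N, or if a joint passes its speed limit or range.

### The arm

A 6-joint arm with a two-finger parallel gripper is mounted at the origin on a cart in front of the work surface, level with it; the furniture and walls round the work are solid. World frame = base frame: x ahead of the robot, y to its left, z up, the work surface at z = 0. Lengths are in m, angles in rad, forces in N, time in s.
With the tool pointing down it reaches from about 0.35 to 0.85 m from the base axis. Payload 8.1 kg.
Tool frame: the origin (TCP) lies at the centre of the arm's flange, where the gripper is bolted on; the fingertips stand 186 mm ahead of it and the grasp point (between the pads) lies 167 mm ahead of it; z points along the fingers, y is the line along which they close (so a half turn about z gives the same grasp; the last joint's range is limited). The gripper opens to 93 mm and grips with 3 to 60 N. Pads are 15 mm wide; open, the fingers measure 128 mm over their backs; the gripper's body (75 mm by 188 mm) begins 65 mm behind the grasp point.
Start: joints at [-1.26, 0.13, 1.488, -0, 1.523, -0.085], TCP at [0.231, -0.554, 0.405] pointing down, gripper open.
Joint ranges: [-2.96, 2.96], [-0.89, 2.26], [0.02, 2.5], [-1.34, 4.48], [0, 2.73], [-2.66, 2.66]. Speed limits (rad/s): [2.39, 2.39, 2.79, 3.14, 3.14, 3.14].

### API

Orientations are given as a rotation vector (axis times angle).
In Python, from plant import robot gives the robot as it stands.
- The arm moves only by the tool apply_moves, never from a script. Its argument "series" is a list of rows, each a list of 2 entries, a list of its own where there are three numbers: the shift along the tool's x, y, z in mm, then the turn, a rotation vector about the tool's x, y, z in rad. A call has 1 to 12 rows; each row shifts and turns the commanded pose from where the row before left it, along the tool's axes as they then stand; what a row does not reach is not made up. A row lasts 1/12 s, in which the tool goes at most 41.7 mm and 7.16 degrees, less where a joint would pass 70% of its speed; a pose out of reach is approached as far as the arm can. A call is refused whole if a number of a shift passes 41.7 or a number of a turn 0.125, either way. A call with a gripper value outside its range is refused whole. "claw" is the opening, from 0 (shut) to 1 (fully open), set as the call begins (left out, the last holds). The fingers move at their own pace and stop on an object; "newtons" is the grip in N (left out, the last holds). Time passes only in rows, so rows that do not move let the fingers close. It gives the time, the measured TCP pose, the force, the opening and the grip force at its end, in the units of the state.
- robot.read_state(): the state, without advancing time (a new reading comes with each control period).
- robot.read_camera(name): name is "scene" or "top"; returns (picture, depth): 420x560x3 uint8, blue, green, red; 420x560 float32, m along the optical axis (not along the pixel's ray), 0 where there is no reading.
- robot.calibration(name): a dict with "fx", "fy", "cx", "cy" (pixels), "extrinsics" (4x4, takes a point from world to camera coordinates). Camera axes: x right, y down, z forward; pixel columns grow to the right and rows downward; lengths in m; the calibration is good to about 2 mm. A picture is of the moment at which its call begins. calibration takes no time and is no camera call.
- robot.close_job(): hands the job in; it is judged then, once.
The state is a dict: "t": time; "q": joint angles; "dq": joint speeds; "joint_torque": joint torques, N m; "tool_pos": TCP position; "orientation": TCP orientation; "force": force on the tool from outside, world axes, zero at the start; "wrist_torque": the same for the moment, N m; "opening": finger opening in m; "gripper_force": force on a finger pad.
Only numpy, scipy, OpenCV 4.12 (cv2) and the standard library are available. Lean on these libraries where they do the work, as an engineer would, in place of code of your own. Each camera call takes 0.05 s, during which the arm holds its last target. There are 200 camera calls.

## Working session

There is one attempt and no reset: what is moved stays moved. The work goes in short steps, Python scripts to look and compute and a tool call to move; the robot and the scene stay as the last step left them, time stands still between calls to the robot, and variables do not carry over. Pictures are saved under pics/ and viewed, at most 10 in all, crops included, and the job is handed in when it is done.

Besides the shell and the picture viewer there is one more tool, called after "Call:" as name(argument=value, ...) on one line, values as JSON. apply_moves: Moves the arm, as the interface text tells. Its arguments: {"type":"object","properties":{"series":{"type":"array"},"claw":{"type":"number"},"newtons":{"type":"number"}},"required":["series"]}

```bash
mkdir -p pics
cat > h.py <<'E'
import numpy as np, cv2
from plant import robot
def grab(n):
    im,d=robot.read_camera(n); np.savez(f'/tmp/{n}.npz',im=im,d=d); return im,d
def px2w(n,u,v,d=None,z=None):
    c=robot.calibration(n); E=np.array(c['extrinsics']); Ei=np.linalg.inv(E)
    r=np.array([(u-c['cx'])/c['fx'],(v-c['cy'])/c['fy'],1.])
    if z is None: p=r*d
    else:
        o=Ei[:3,3]; w=Ei[:3,:3]@r; return o+w*(z-o[2])/w[2]
    return Ei[:3,:3]@p+Ei[:3,3]
def w2px(n,P):
    c=robot.calibration(n); E=np.array(c['extrinsics']); p=E[:3,:3]@np.array(P)+E[:3,3]
    return c['fx']*p[0]/p[2]+c['cx'],c['fy']*p[1]/p[2]+c['cy']
E
python3 - <<'E'
from h import *
for n in('scene','top'):
    im,d=grab(n); cv2.imwrite(f'pics/{n}0.png',im)
    c=robot.calibration(n); print(n,c['fx'],np.round(np.linalg.inv(np.array(c['extrinsics'])),3).tolist())
print(robot.read_state())
E
```

```text
scene 503.99096017323797 [[-0.812, -0.381, 0.443, -0.023], [-0.584, 0.536, -0.609, 0.643], [-0.005, -0.753, -0.658, 0.924], [0.0, 0.0, 0.0, 1.0]]
top 454.60868705987144 [[-0.011, -0.977, 0.212, 0.322], [-1.0, 0.01, -0.007, -0.122], [0.005, -0.212, -0.977, 1.092], [0.0, 0.0, 0.0, 1.0]]
{'t': 0.1, 'q': array([-1.26039207e+00,  1.31054045e-01,  1.48913260e+00, -1.36097696e-05,
        1.52298727e+00, -8.54255424e-02]), 'dq': array([-1.01820664e-03, -9.64596562e-04, -3.00513476e-03, -5.95026847e-04,
        1.12644541e-05, -1.20025323e-04]), 'joint_torque': array([ 2.27462151e-03, -5.61348367e+01, -4.93093228e+01,  7.71730207e-02,
        2.92422599e-02, -7.44130739e-05]), 'tool_pos': array([ 0.23128838, -0.55341722,  0.40383172]), 'orientation': array([-3.07872534e+00, -6.17409155e-01,  2.99884867e-04]), 'force': array([ 0.61633174, -0.15631527, -0.02369263]), 'wrist_torque': array([ 0.0290607 ,  0.01516669, -0.05963295]), 'gripper_force': 0.0, 'opening': 0.09293650088006611}
```

View pics/top0.png

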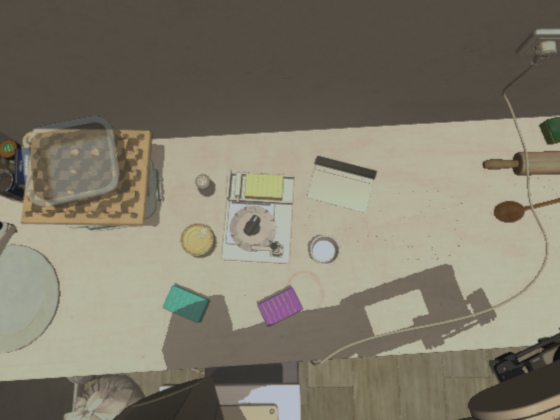

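View pics/scene0.png

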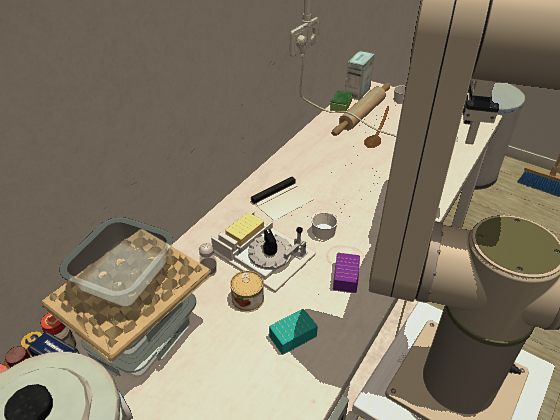

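The top view shows the feeder at about (258,217), with the knob at (252,227), the pawl ball at about (278,248) and the end plate on the left at (234,187).

Candidates for the cheese:
- Yellow block in the trough at (264,186): this one fits the description.
- Turquoise block at (186,303): look-alike.
- Purple block at (280,307): look-alike.

I'll check the choice in one close crop.

Run:
```python
from h import *
f=np.load('/tmp/top.npz'); im=f['im']
c=im[160:270,210:310]; c=cv2.resize(c,None,fx=5.4,fy=5.4,interpolation=cv2.INTER_CUBIC); cv2.imwrite('pics/c1.png',c); print(c.shape)
```

```text
(594, 540, 3)
```

View pics/c1.png

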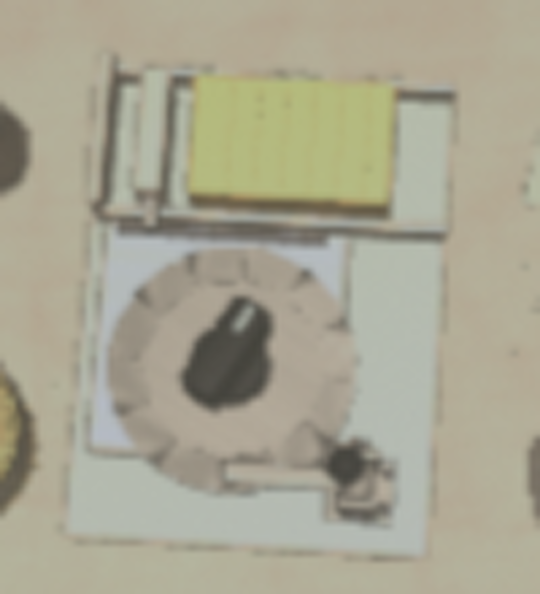

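The crop shows the yellow cheese in the trough at crop (290,140), with a gap to the pusher at (152,140). The wheel centre is at crop (231,368), the knob bar points up and slightly right, and the pawl ball is at (346,463).

Run:
```python
from h import *
f=np.load('/tmp/top.npz'); d=f['d']
def C(x,y,z): return px2w('top',210+(x+.5)/5.4-.5,160+(y+.5)/5.4-.5,z=z)
P={k:C(*v) for k,v in dict(wheel=(231,368,.045),ball=(346,463,.097),n0=(105,218,.034),n1=(445,237,.034),f0=(115,75,.034),f1=(455,92,.034),b0=(68,540,.008),b1=(427,556,.008),knobtip=(245,302,.092),knobend=(212,400,.092),chR0=(397,80,.052),chR1=(388,205,.052),chL0=(192,77,.052)).items()}
for k,v in P.items(): print(k,np.round(v,4))
for a,b in(('n1','n0'),('f1','f0'),('b1','b0'),('knobend','knobtip'),('chR0','chL0')):
    e=P[b]-P[a]; print(a,b,np.degrees(np.arctan2(e[1],e[0])),np.linalg.norm(e[:2]))
v=P['ball']-P['wheel']; print('ball yaw',np.degrees(np.arctan2(v[1],v[0])-np.arctan2(-52,-47)),np.linalg.norm(v[:2]),np.hypot(47,52))
# depth cloud of feeder vicinity: high points
c=robot.calibration('top');E=np.linalg.inv(np.array(c['extrinsics']))
v,u=np.mgrid[160:270,210:310]; D=d[160:270,210:310]
X=np.stack([(u-c['cx'])/c['fx']*D,(v-c['cy'])/c['fy']*D,D],-1)@E[:3,:3].T+E[:3,3]
for lo,hi in((.085,.1),(.04,.048)):
    m=(X[...,2]>lo)&(X[...,2]<hi)&(v>200)&(D>0)
    q=X[m]; print(lo,len(q),q.mean(0).round(4),q.min(0).round(4),q.max(0).round(4))
m=(X[...,2]>.086)&(v>200)&(D>0); 
for a,b,q in zip(u[m],v[m],X[m]): print(a,b,q.round(3),end=';')
```

```text
wheel [ 0.5015 -0.0543  0.045 ]
ball [ 0.4529 -0.1045  0.097 ]
n0 [0.5711 0.0024 0.034 ]
n1 [ 0.561  -0.1478  0.034 ]
f0 [ 0.6369 -0.0011  0.034 ]
f1 [ 0.6275 -0.1533  0.034 ]
b0 [0.4318 0.0196 0.008 ]
b1 [ 0.423  -0.1384  0.008 ]
knobtip [ 0.5211 -0.063   0.092 ]
knobend [ 0.4801 -0.0495  0.092 ]
chR0 [ 0.628  -0.1273  0.052 ]
chR1 [ 0.5715 -0.1228  0.052 ]
chL0 [ 0.6303 -0.0371  0.052 ]
n1 n0 86.14011560244964 0.15055317745150254
f1 f0 86.46300634985124 0.15244530700873668
b1 b0 86.84032513769593 0.15825289958281727
knobend knobtip -18.204655302405055 0.043111985951289386
chR0 chL0 88.56579708837153 0.09025338278487965
ball yaw -1.90434114031714 0.06993184395697902 70.09279563550022
0.085 164 [ 0.5001 -0.0564  0.0913] [ 0.4444 -0.1119  0.0859] [ 0.5226 -0.0385  0.0998]
0.04 660 [ 0.503  -0.0538  0.0427] [ 0.4375 -0.1183  0.04  ] [0.5662 0.043  0.0478]
254 215 [ 0.522 -0.061  0.091];255 215 [ 0.523 -0.063  0.09 ];253 216 [ 0.521 -0.058  0.09 ];254 216 [ 0.52  -0.061  0.09 ];255 216 [ 0.521 -0.063  0.089];256 216 [ 0.521 -0.065  0.089];257 216 [ 0.52  -0.067  0.091];252 217 [ 0.519 -
[... 5297 characters left out ...]
51 -0.101  0.103];273 246 [ 0.45  -0.103  0.104];274 246 [ 0.45  -0.105  0.107];275 246 [ 0.45  -0.108  0.106];276 246 [ 0.451 -0.11   0.101];277 246 [ 0.451 -0.112  0.101];271 247 [ 0.449 -0.099  0.101];272 247 [ 0.449 -0.101  0.101];273 247 [ 0.449 -0.103  0.102];274 247 [ 0.448 -0.105  0.103];275 247 [ 0.449 -0.108  0.102];276 247 [ 0.448 -0.11   0.103];277 247 [ 0.448 -0.112  0.102];272 248 [ 0.446 -0.101  0.102];273 248 [ 0.446 -0.103  0.104];274 248 [ 0.446 -0.105  0.104];275 248 [ 0.446 -0.108  0.105];276 248 [ 0.446 -0.11   0.102];277 248 [ 0.447 -0.112  0.095];273 249 [ 0.444 -0.103  0.102];274 249 [ 0.444 -0.105  0.102];275 249 [ 0.444 -0.107  0.1  ];276 249 [ 0.444 -0.11   0.102];
```

```bash
cat >> h.py <<'E'
from scipy.spatial.transform import Rotation as Ro
def cloud(n='top',v0=160,v1=270,u0=210,u1=310):
    f=np.load(f'/tmp/{n}.npz'); d=f['d']; c=robot.calibration(n);E=np.linalg.inv(np.array(c['extrinsics']))
    v,u=np.mgrid[v0:v1,u0:u1]; D=d[v0:v1,u0:u1]
    return np.stack([(u-c['cx'])/c['fx']*D,(v-c['cy'])/c['fy']*D,D],-1)@E[:3,:3].T+E[:3,3]
def togo(target=None,yaw=None):
    s=robot.read_state(); R=Ro.from_rotvec(s['orientation']); M=R.as_matrix()
    y=np.degrees(np.arctan2(M[1,0],M[0,0])); print('t',s['t'],'tcp',s['tool_pos'].round(4),'yawx',round(y,2),'tilt',M[2,:2].round(4),'q6',s['q'][5].round(3),'F',s['force'].round(1),'op',s['opening'])
    if target is not None: print('shift tool mm',(M.T@(np.array(target)-s['tool_pos'])*1000).round(1))
    if yaw is not None: print('turn z rad',round(-np.radians((yaw-y+180)%360-180),4))
E
python3 - <<'E'
from h import *
X=cloud(); q=X[(X[...,2]>.086)&(X[...,0]>.475)&(X[...,0]<.53)&(X[...,1]>-.08)&(X[...,1]<-.03)]
# min area rect of the knob's top
print(q.mean(0),cv2.minAreaRect((q[:,:2]*1000).astype(np.float32)))
w,V=np.linalg.eigh(np.cov(q[:,:2].T)); print(w,np.degrees(np.arctan2(V[1],V[0])))
b=X[(X[...,2]>.095)]; print('ball',b.mean(0))
togo((.5015,-.056,.36),160)
E
```

```text
[ 0.50114256 -0.05549291  0.09120801] ((501.8315124511719, -55.45583724975586), (18.303150177001953, 46.129615783691406), 55.92924118041992)
[2.74519694e-05 1.68402409e-04] [-123.78741591  146.21258409]
ball [ 0.38490418 -0.11305629  0.61953625]
t 0.1 tcp [ 0.2313 -0.5534  0.4038] yawx 22.68 tilt [ 0.0001 -0.0016] q6 -0.085 F [ 0.6 -0.2 -0. ] op 0.09293650088006611
shift tool mm [ 441.1 -354.7   44.4]
turn z rad -2.3967
```

Call:
apply_moves(series=[[[27,-22,0],[0,0,0]],[[27,-22,0],[0,0,0]],[[27,-22,0],[0,0,0]],[[27,-22,0],[0,0,0]],[[27,-22,0],[0,0,0]],[[27,-22,0],[0,0,0]],[[27,-22,0],[0,0,0]],[[27,-22,0],[0,0,0]],[[27,-22,0],[0,0,0]],[[27,-22,0],[0,0,0]],[[27,-22,0],[0,0,0]],[[27,-22,0],[0,0,0]]], claw=0.5)

```text
t: 1.1
tool_pos: [0.4288, -0.1834, 0.4045]
orientation: [-3.08, -0.617, 0.0]
force: [0.5, -0.5, 0.6]
opening: 0.0467
gripper_force: 0.0
```

Call:
apply_moves(series=[[[29,-22.5,0],[0,0,0]],[[29,-22.5,0],[0,0,0]],[[29,-22.5,0],[0,0,0]],[[29,-22.5,0],[0,0,0]],[[0,0,0],[0,0,-0.12]],[[0,0,0],[0,0,-0.12]],[[0,0,0],[0,0,-0.12]],[[0,0,0],[0,0,-0.12]],[[0,0,0],[0,0,-0.12]],[[0,0,0],[0,0,-0.12]],[[0,0,0],[0,0,-0.12]],[[0,0,0],[0,0,-0.12]]])

```text
t: 2.1
tool_pos: [0.5007, -0.0573, 0.4042]
orientation: [-2.44, -1.977, 0.001]
force: [0.4, -0.2, -0.3]
opening: 0.0466
gripper_force: 0.0
```

Call:
apply_moves(series=[[[0,0,0],[0,0,-0.12]],[[0,0,0],[0,0,-0.12]],[[0,0,0],[0,0,-0.12]],[[0,0,0],[0,0,-0.12]],[[0,0,0],[0,0,-0.12]],[[0,0,0],[0,0,-0.12]],[[0,0,0],[0,0,-0.12]],[[0,0,0],[0,0,-0.12]],[[0,0,0],[0,0,-0.12]],[[0,0,0],[0,0,-0.11]],[[0,0,0],[0,0,0]]])

```text
t: 3.02
tool_pos: [0.5007, -0.0573, 0.4043]
orientation: [-0.914, -3.005, 0.0]
force: [0.2, 0.0, -0.6]
opening: 0.0466
gripper_force: 0.0
```

Run:
```python
from h import *
togo((.5018,-.0555,.250),146)
y=np.radians(-3.5);R=np.array([[np.cos(y),-np.sin(y)],[np.sin(y),np.cos(y)]])
for p,z in(((102,48),32),((102,48),50),((132,-90),34),((72,-90),34),((102,-90),32)):
    w=R@np.array(p)/1000+[.5018,-.0555]; u,v=w2px('top',[*w,z/1000]); print(p,w.round(4),(u-210)*5.4,(v-160)*5.4)
```

```text
t 3.0167 tcp [ 0.5007 -0.0573  0.4043] yawx 146.16 tilt [ 0.0008 -0.0003] q6 -1.196 F [ 0.2  0.  -0.6] op 0.04661310574949266
shift tool mm [ -0.    2.2 154.3]
turn z rad 0.0028
(102, 48) [ 0.6065 -0.0138] 140.83014818866388 139.16695956105187
(102, 48) [ 0.6065 -0.0138] 136.7807758013229 128.56593251027243
(132, -90) [ 0.6281 -0.1534] 453.0218654606956 88.5076579918165
(72, -90) [ 0.5682 -0.1497] 446.87068495797064 218.93510598230853
(102, -90) [ 0.5981 -0.1516] 449.8550955864401 154.47565454183712
```

The pusher face shows about 12 mm forward of home: it is at crop x≈168, and home would be about 140. The bar is also at −30.5° in the feeder frame. So the knob already stands at about 0.52 (tooth one), and it needs about 1.57 rad more to reach flush.

Call:
apply_moves(series=[[[0,2,38],[0,0,0]],[[0,0,38],[0,0,0]],[[0,0,30],[0,0,0]],[[0,0,24],[0,0,0]],[[0,0,16],[0,0,0]],[[0,0,8],[0,0,0]],[[0,0,0],[0,0,0]]])

```text
t: 3.6
tool_pos: [0.5009, -0.0554, 0.2484]
orientation: [-0.925, -2.998, 0.001]
force: [-0.6, 0.9, 0.5]
opening: 0.0466
gripper_force: 0.0
```

Call:
apply_moves(series=[[[0,0,0],[0,0,0]],[[0,0,0],[0,0,0]],[[0,0,0],[0,0,0]],[[0,0,0],[0,0,0]],[[0,0,0],[0,0,0]],[[0,0,0],[0,0,0]]], claw=0, newtons=25)

```text
t: 4.1
tool_pos: [0.5031, -0.0549, 0.2521]
orientation: [0.921, 3.0, 0.005]
force: [4.9, 8.1, -0.7]
opening: 0.0178
gripper_force: 25.0
```

Run:
```python
from h import *
togo((.5018,-.0555,.250),146)
```

```text
t 4.1 tcp [ 0.5031 -0.0549  0.2521] yawx 145.86 tilt [-0.0024  0.0038] q6 -1.187 F [ 4.9  8.1 -0.7] op 0.017782930077833513
shift tool mm [ 0.7 -1.2  2.1]
turn z rad -0.0025
```

Call:
apply_moves(series=[[[0,1.5,0],[0,0,0]],[[0,0,0],[0,0,0.05]],[[0,0,0],[0,0,0.1]],[[0,0,0],[0,0,0.1]],[[0,0,0],[0,0,0.1]],[[0,0,0],[0,0,0.1]],[[0,0,0],[0,0,0.1]],[[0,0,0],[0,0,0]]])

```text
t: 4.77
tool_pos: [0.5032, -0.0547, 0.252]
orientation: [1.711, 2.633, -0.0]
force: [-1.7, -1.0, 5.8]
opening: 0.0177
gripper_force: 25.0
```

Run:
```python
from h import *
togo(None,-123.5+180); print(robot.read_state()['wrist_torque'])
```

```text
t 4.7667 tcp [ 0.5032 -0.0547  0.252 ] yawx 113.97 tilt [-0.0013  0.0008] q6 -0.628 F [-1.7 -1.   5.8] op 0.017689794136357347
turn z rad 1.0031
[-0.15991022  0.31573311 -0.08636967]
```

Call:
apply_moves(series=[[[0,0,0],[0,0,0.1]],[[0,0,0],[0,0,0.1]],[[0,0,0],[0,0,0.1]],[[0,0,0],[0,0,0.1]],[[0,0,0],[0,0,0.1]],[[0,0,0],[0,0,0.1]],[[0,0,0],[0,0,0.1]],[[0,0,0],[0,0,0.1]],[[0,0,0],[0,0,0.1]],[[0,0,0],[0,0,0.08]],[[0,0,0],[0,0,0]],[[0,0,0],[0,0,0]]])

```text
t: 5.77
tool_pos: [0.5026, -0.0546, 0.2519]
orientation: [2.746, 1.527, -0.002]
force: [-7.5, -0.8, 11.1]
opening: 0.0175
gripper_force: 25.0
```

Run:
```python
from h import *
togo(None,-123.5+180); print(robot.read_state()['wrist_torque'])
im,d=grab('top'); c=cv2.resize(im[160:270,210:310],None,fx=5.4,fy=5.4,interpolation=cv2.INTER_CUBIC)
im,d=grab('scene'); s=cv2.resize(im[190:300,200:345],None,fx=5.4,fy=5.4,interpolation=cv2.INTER_CUBIC)
cv2.imwrite('pics/c2.png',c); cv2.imwrite('pics/s2.png',s)
```

```text
t 5.7667 tcp [ 0.5026 -0.0546  0.2519] yawx 58.16 tilt [-0.001  -0.0006] q6 0.347 F [-7.5 -0.8 11.1] op 0.017487062455655705
turn z rad 0.0289
[-0.0680549   1.31140481 -0.0575678 ]
```

View pics/c2.png

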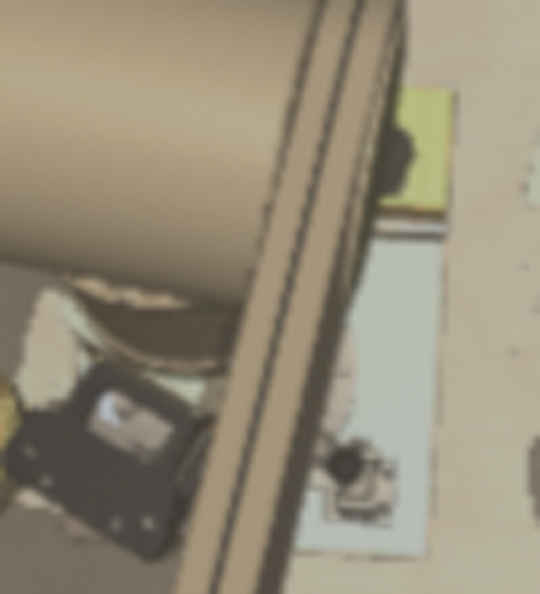

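View pics/s2.png

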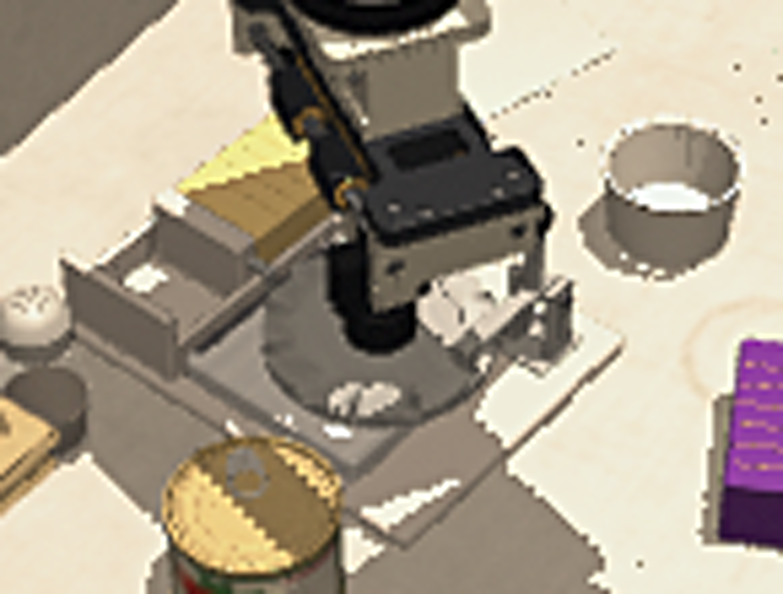

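The top crop shows the cheese front edge at crop (456,92)–(446,210), practically at the trough end. The scene crop shows the pusher against the cheese. I'll turn the last 2°, then measure the edge.

Call:
apply_moves(series=[[[0,0,0],[0,0,0.045]],[[0,0,0],[0,0,0]],[[0,0,0],[0,0,0]],[[0,0,0],[0,0,0]]])

```text
t: 6.2
tool_pos: [0.5026, -0.0546, 0.2519]
orientation: [2.779, 1.465, -0.002]
force: [-8.4, 0.2, 10.7]
opening: 0.018
gripper_force: 25.0
```

Run:
```python
from h import *
togo(None,-123.5+180)
im,d=grab('top')
# cheese front edge: last yellow pixel per row
hsv=cv2.cvtColor(im,cv2.COLOR_BGR2HSV)
for v in(180,184,188,192,196): print(v,[tuple(int(a) for a in im[v,u]) for u in range(290,297)])
y=np.radians(-3.7);R=np.array([[np.cos(y),-np.sin(y)],[np.sin(y),np.cos(y)]])
for x in(125,90):
    w=R@np.array((x,-90))/1000+[.5025,-.055]; print([round(float(a),2) for a in w2px('top',[*w,.052])])
X=cloud('top',165,215,280,305)
m=(X[...,2]>.044)&(X[...,2]<.06); q=(X[m][:,:2]-[.5025,-.055])@R; print('cheese top min y',np.percentile(q[:,1],[0,1,3]),'z',np.median(X[m][:,2]))
m=(X[...,2]>.028)&(X[...,2]<.038); q=(X[m][:,:2]-[.5025,-.055])@R; print('wall min y',np.percentile(q[:,1],[0,1,3,10]))
```

```text
t 6.2 tcp [ 0.5026 -0.0546  0.2519] yawx 55.61 tilt [-0.0011 -0.0005] q6 0.391 F [-8.4  0.2 10.7] op 0.018043507628746434
turn z rad -0.0156
180 [(128, 188, 182), (128, 188, 182), (127, 187, 182), (121, 173, 174), (128, 158, 169), (151, 173, 180), (153, 175, 182)]
184 [(129, 188, 183), (129, 188, 182), (126, 184, 181), (118, 166, 168), (128, 152, 158), (152, 174, 179), (155, 177, 183)]
188 [(130, 188, 183), (130, 188, 182), (126, 182, 181), (123, 166, 172), (136, 159, 165), (151, 173, 180), (153, 175, 182)]
192 [(131, 188, 183), (130, 187, 182), (126, 180, 182), (130, 171, 182), (151, 175, 182), (153, 175, 182), (154, 176, 182)]
196 [(132, 188, 183), (131, 187, 182), (125, 176, 178), (129, 162, 175), (150, 173, 181), (152, 174, 182), (152, 174, 182)]
[293.91, 176.97]
[293.19, 191.24]
cheese top min y [-0.09092084 -0.09073045 -0.0903511 ] z 0.051723449100332886
wall min y [-0.09067294 -0.09046174 -0.0893453  -0.08709285]
```

Flush: the cheese top edge is at y≈-90.5 mm, matching the trough wall end. I'll release and rise.

Call:
apply_moves(series=[[[0,0,0],[0,0,0]],[[0,0,0],[0,0,0]],[[0,0,0],[0,0,0]],[[0,0,0],[0,0,0]],[[0,0,-15],[0,0,0]],[[0,0,-30],[0,0,0]],[[0,0,-35],[0,0,0]],[[0,0,0],[0,0,-0.11]],[[0,0,0],[0,0,-0.11]],[[0,0,0],[0,0,-0.11]],[[0,0,0],[0,0,-0.11]],[[0,0,0],[0,0,-0.1]]], claw=0.45)

```text
t: 7.25
tool_pos: [0.5028, -0.0544, 0.3307]
orientation: [2.281, 2.16, -0.0]
force: [0.0, 0.5, 0.1]
opening: 0.0423
gripper_force: 0.0
```

Call:
apply_moves(series=[[[0,0,0],[0,0,0]],[[0,0,0],[0,0,0]],[[0,0,0],[0,0,0]],[[0,0,0],[0,0,0]],[[0,0,0],[0,0,0]]], claw=0)

```text
t: 7.67
tool_pos: [0.5028, -0.0544, 0.3307]
orientation: [-2.289, -2.152, -0.0]
force: [-0.8, 0.3, -0.1]
opening: 0.0133
gripper_force: 0.0
```

Run:
```python
from h import *
togo((.448,-.082,.264),86.5)
```

```text
t 7.6667 tcp [ 0.5028 -0.0544  0.3307] yawx 86.47 tilt [ 0. -0.] q6 -0.148 F [-0.8  0.3 -0.1] op 0.013340103179465459
shift tool mm [-30.9 -53.   66.7]
turn z rad -0.0005
```

Call:
apply_moves(series=[[[-15.5,-26.5,0],[0,0,0]],[[-15.5,-26.5,0],[0,0,0]],[[0,0,0],[0,0,0]],[[0,0,25],[0,0,0]],[[0,0,25],[0,0,0]],[[0,0,17],[0,0,0]],[[0,0,0],[0,0,0]],[[0,0,0],[0,0,0]]])

```text
t: 8.33
tool_pos: [0.4478, -0.082, 0.2632]
orientation: [-2.286, -2.152, 0.002]
force: [-0.2, 0.9, 0.2]
opening: 0.0005
gripper_force: 0.0
```

Call:
apply_moves(series=[[[-8,0,0],[0,0,0]],[[-8,0,0],[0,0,0]],[[-8,0,0],[0,0,0]],[[-8,0,0],[0,0,0]],[[-8,0,0],[0,0,0]],[[-5,0,0],[0,0,0]],[[0,0,0],[0,0,0]],[[0,0,0],[0,0,0]]])

```text
t: 9.0
tool_pos: [0.4453, -0.1276, 0.2638]
orientation: [2.288, 2.152, 0.0]
force: [-0.3, 0.3, 0.4]
opening: 0.0003
gripper_force: 0.2
```

Run:
```python
from h import *
togo()
im,d=grab('scene'); s=cv2.resize(im[190:300,200:345],None,fx=5.4,fy=5.4,interpolation=cv2.INTER_CUBIC)
cv2.imwrite('pics/s3.png',s)
```

```text
t 9.0 tcp [ 0.4453 -0.1276  0.2638] yawx 86.5 tilt [0.     0.0001] q6 -0.329 F [-0.3  0.3  0.4] op 0.00025830100914438984
```

View pics/s3.png

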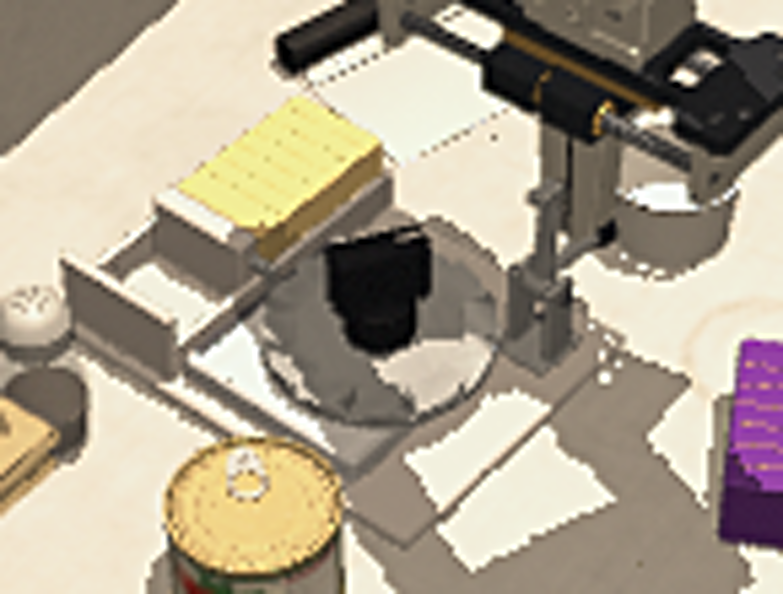

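The scene crop shows the pawl thrown over: its arm stands upright at (545,220) against the finger and the ball has gone down at (607,235). I'll lift straight up, then go back over the knob.

Call:
apply_moves(series=[[[0,0,-20],[0,0,0]],[[0,0,-30],[0,0,0]],[[0,0,-30],[0,0,0]],[[0,0,0],[0,0,0.11]],[[0,0,0],[0,0,0.11]],[[0,0,0],[0,0,0.11]],[[0,0,0],[0,0,0.11]],[[0,0,0],[0,0,0.1]],[[0,0,0],[0,0,0]]], claw=0.5)

```text
t: 9.8
tool_pos: [0.4453, -0.1267, 0.3436]
orientation: [-2.781, -1.46, 0.0]
force: [-0.1, -0.4, 0.2]
opening: 0.046
gripper_force: 0.0
```

Run:
```python
from h import *
togo((.5028,-.0546,.252),55.6)
im,d=grab('scene'); s=cv2.resize(im[190:300,200:345],None,fx=5.4,fy=5.4,interpolation=cv2.INTER_CUBIC)
cv2.imwrite('pics/s4.png',s)
```

```text
t 9.8 tcp [ 0.4453 -0.1267  0.3436] yawx 55.38 tilt [ 0.0001 -0.0003] q6 0.216 F [-0.1 -0.4  0.2] op 0.0459910111101658
shift tool mm [91.9  6.4 91.6]
turn z rad -0.0038
```

View pics/s4.png

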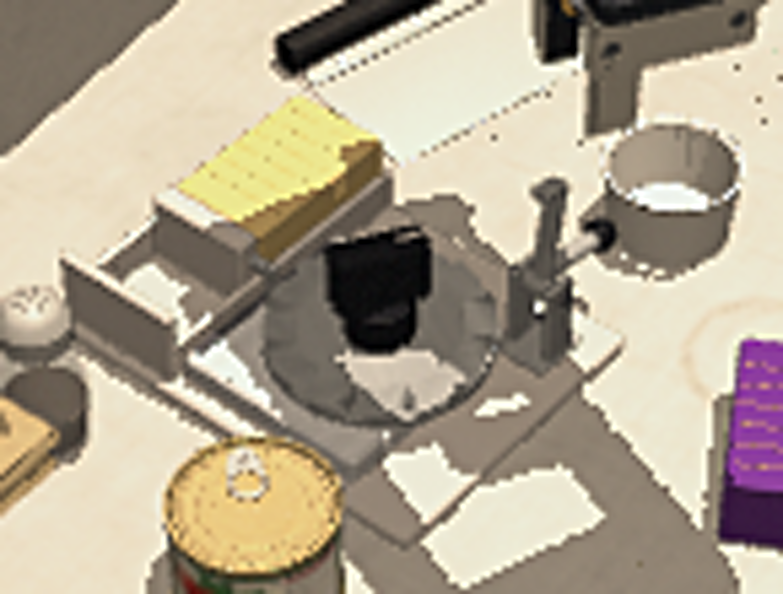

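The pawl rests over at its stop: its arm is upright at (548,200) and the ball is at (600,235). Back to the knob.

Call:
apply_moves(series=[[[31,2,0],[0,0,0]],[[31,2,0],[0,0,0]],[[30,2.5,0],[0,0,0]],[[0,0,0],[0,0,0]],[[0,0,34],[0,0,0]],[[0,0,30],[0,0,0]],[[0,0,18],[0,0,0]],[[0,0,9.5],[0,0,0]],[[0,0,0],[0,0,0]]])

```text
t: 10.6
tool_pos: [0.5014, -0.0546, 0.2496]
orientation: [-2.774, -1.468, 0.006]
force: [0.4, -0.1, 0.7]
opening: 0.0466
gripper_force: 0.0
```

Call:
apply_moves(series=[[[0,0,0],[0,0,0]],[[0,0,0],[0,0,0]],[[0,0,0],[0,0,0]],[[0,0,0],[0,0,0]],[[0,0,0],[0,0,0]],[[0,0,0],[0,0,0]]], claw=0, newtons=25)

```text
t: 11.1
tool_pos: [0.5026, -0.0546, 0.2534]
orientation: [-2.778, -1.466, -0.0]
force: [-5.3, 2.8, 9.0]
opening: 0.018
gripper_force: 25.0
```

Run:
```python
from h import *
togo((.5028,-.0546,.252),176.3)
```

```text
t 11.1 tcp [ 0.5026 -0.0546  0.2534] yawx 55.63 tilt [ 0.0006 -0.0006] q6 0.39 F [-5.3  2.8  9. ] op 0.018003328812956135
shift tool mm [0.1 0.1 1.4]
turn z rad -2.106
```

Call:
apply_moves(series=[[[0,0,0],[0,0,-0.1]],[[0,0,0],[0,0,-0.1]],[[0,0,0],[0,0,-0.1]],[[0,0,0],[0,0,-0.1]],[[0,0,0],[0,0,-0.1]],[[0,0,0],[0,0,-0.1]],[[0,0,0],[0,0,-0.1]],[[0,0,0],[0,0,-0.1]],[[0,0,0],[0,0,-0.1]],[[0,0,0],[0,0,-0.1]],[[0,0,0],[0,0,0]]])

```text
t: 12.02
tool_pos: [0.503, -0.0546, 0.2534]
orientation: [1.727, 2.624, 0.002]
force: [-1.6, 3.1, 5.3]
opening: 0.0179
gripper_force: 25.0
```

Call:
apply_moves(series=[[[0,0,0],[0,0,-0.1]],[[0,0,0],[0,0,-0.1]],[[0,0,0],[0,0,-0.1]],[[0,0,0],[0,0,-0.1]],[[0,0,0],[0,0,-0.1]],[[0,0,0],[0,0,-0.1]],[[0,0,0],[0,0,-0.1]],[[0,0,0],[0,0,-0.1]],[[0,0,0],[0,0,-0.1]],[[0,0,0],[0,0,-0.1]],[[0,0,0],[0,0,0]],[[0,0,0],[0,0,0]]])

```text
t: 13.02
tool_pos: [0.5032, -0.0542, 0.2535]
orientation: [0.266, 3.128, 0.002]
force: [-0.1, 5.2, 3.9]
opening: 0.0178
gripper_force: 25.0
```

Run:
```python
from h import *
togo((.5028,-.0546,.252),176.3);print(robot.read_state()['wrist_torque'])
```

```text
t 13.0167 tcp [ 0.5032 -0.0542  0.2535] yawx 170.29 tilt [-0.0018  0.0016] q6 -1.611 F [-0.1  5.2  3.9] op 0.017767405409682663
shift tool mm [ 0.4 -0.4  1.5]
turn z rad -0.105
[ 0.93845161 -0.02169175  0.14365813]
```

Call:
apply_moves(series=[[[0,0,0],[0,0,-0.05]],[[0,0,0],[0,0,-0.03]],[[0,0,0],[0,0,-0.02]],[[0,0,0],[0,0,0]],[[0,0,0],[0,0,0]]])

```text
t: 13.43
tool_pos: [0.5032, -0.0542, 0.2535]
orientation: [0.11, 3.138, 0.002]
force: [1.3, 5.9, 3.5]
opening: 0.0178
gripper_force: 25.0
```

Run:
```python
from h import *
togo(None,176.3);print(robot.read_state()['wrist_torque'])
```

```text
t 13.4333 tcp [ 0.5032 -0.0542  0.2535] yawx 175.98 tilt [-0.002   0.0016] q6 -1.711 F [1.3 5.9 3.5] op 0.017820618243240403
turn z rad -0.0056
[ 0.97337479 -0.08083783  0.0117995 ]
```

Call:
apply_moves(series=[[[0,0,0],[0,0,-0.03]],[[0,0,0],[0,0,0]],[[0,0,0],[0,0,0]]])

```text
t: 13.68
tool_pos: [0.5033, -0.0542, 0.2535]
orientation: [0.064, 3.139, 0.003]
force: [0.3, 6.8, 4.4]
opening: 0.0176
gripper_force: 25.5
```

Run:
```python
from h import *
togo(None,176.3);print(robot.read_state()['wrist_torque'])
```

```text
t 13.6833 tcp [ 0.5033 -0.0542  0.2535] yawx 177.65 tilt [-0.0021  0.0017] q6 -1.74 F [0.3 6.8 4.4] op 0.017624755298645607
turn z rad 0.0235
[ 1.06189424 -0.09835451 -0.59712789]
```

The axial torque jumped to 0.6 N m, so the pusher is at its home stop. I'll release, rise and back off.

Call:
apply_moves(series=[[[0,0,0],[0,0,0.02]],[[0,0,0],[0,0,0]],[[0,0,0],[0,0,0]],[[0,0,0],[0,0,0]],[[0,0,0],[0,0,0]],[[0,0,-15],[0,0,0]],[[0,0,-35],[0,0,0]],[[0,0,-40],[0,0,0]],[[0,0,-40],[0,0,0]]], claw=0.45)

```text
t: 14.43
tool_pos: [0.502, -0.0548, 0.3828]
orientation: [-0.095, -3.138, -0.001]
force: [-0.2, -1.4, -0.2]
opening: 0.0419
gripper_force: 0.0
```

Call:
apply_moves(series=[[[0,30,0],[0,0,0]],[[0,-30,0],[0,0,0]],[[10,-35,0],[0,0,0]],[[15,-35,0],[0,0,0]],[[15,-35,0],[0,0,0]],[[15,-35,0],[0,0,0]],[[15,-35,0],[0,0,0]],[[15,-35,0],[0,0,0]],[[0,-35,0],[0,0,0]],[[0,-35,0],[0,0,0]],[[0,0,0],[0,0,0]],[[0,0,0],[0,0,0]]])

```text
t: 15.43
tool_pos: [0.4001, -0.3308, 0.3818]
orientation: [-0.1, -3.139, -0.001]
force: [-0.2, 0.5, -0.8]
opening: 0.0417
gripper_force: 0.0
```

Run:
```python
from h import *
togo()
im,d=grab('top'); c=cv2.resize(im[150:270,170:350],None,fx=4.4,fy=4.4,interpolation=cv2.INTER_CUBIC); cv2.imwrite('pics/c5.png',c)
X=cloud(); q=X[(X[...,2]>.086)&(X[...,2]<.1)&(X[...,0]>.475)&(X[...,0]<.53)&(X[...,1]>-.08)&(X[...,1]<-.03)]
if len(q)>50: print(len(q),cv2.minAreaRect((q[:,:2]*1000).astype(np.float32)))
y=np.radians(-3.7);R=np.array([[np.cos(y),-np.sin(y)],[np.sin(y),np.cos(y)]])
X=cloud('top',165,215,280,305)
m=(X[...,2]>.044)&(X[...,2]<.06); q=(X[m][:,:2]-[.5025,-.055])@R; print('cheese min y',np.percentile(q[:,1],[0,1,3]))
```

```text
t 15.4333 tcp [ 0.4001 -0.3308  0.3818] yawx 176.34 tilt [0.0007 0.0006] q6 -2.297 F [-0.2  0.5 -0.8] op 0.04171087658283268
158 ((501.363037109375, -55.10505676269531), (17.942289352416992, 43.508975982666016), 85.79153442382812)
cheese min y [-0.09096063 -0.09053026 -0.0900488 ]
```

View pics/c5.png

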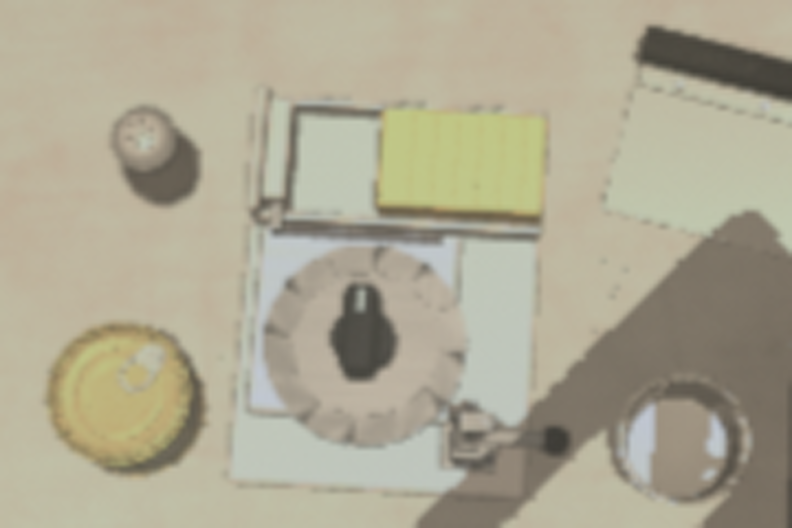

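The crop shows everything in its final place:
- **Pusher:** home against the end plate, at (278,155).
- **Cheese:** flush with the open end, front edge at (545,160).
- **Pawl:** flipped over, ball at (556,440).
- **Knob:** bar along the feeder's x, at home.
- **Bystanders:** unmoved as far as this crop shows.

I'm handing the job in.

```bash
python3 -c "
from plant import robot
print(robot.close_job())"
```

```text
the job is handed in; nothing more can be done
None
```

I handed the job in at about 15.5 s with the cheese front flush at the trough's open end (within about 1 mm by my depth measurement), the pawl flipped over and staying back, and the pusher wound home against the end plate; the hand-in call gave no verdict.

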